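# Lock the bench gas valve

## Robot

A 7-joint arm with a two-finger parallel gripper is mounted at the origin on the work surface. World frame = base frame: x ahead of the robot, y to its left, z up, the work surface at z = 0. Lengths are in m, angles in rad, forces in N, time in s.
With the tool pointing down it reaches from about 0.4 to 0.85 m from the base axis. Payload 10.4 kg.
Tool frame: the origin (TCP) lies midway between the tips of the shut fingers; the grasp point (between the pads) lies 19 mm behind it (r.grasp_offset is the distance from the TCP to the grasp point, in m); x points along the fingers, y is the direction in which the jaws open and shut, and the axes are right-handed (so a half turn about x gives the same grasp; the last joint's range is limited). The gripper opens to 87 mm and grips with 3 to 60 N. Pads are 19 mm wide; open, the fingers measure 117 mm over their backs; the gripper's body (75 mm by 190 mm) begins 51 mm behind the grasp point.
Start: joints at [1.085, 0.332, -0.065, 1.46, 0.022, 1.35, -0.088], TCP at [0.279, -0.559, 0.223] pointing down, gripper open.
Joint ranges: [-2.6, 2.6], [-0.5, 2.12], [-1.47, 1.34], [0.16, 2.42], [-1.27, 4.41], [0.06, 2.06], [-2.6, 2.6]. Speed limits (rad/s): [2.22, 2.22, 2.79, 2.79, 3.14, 3.14, 3.14].

## Interface

Orientations are given as a unit quaternion [x, y, z, w].
In Python, from bench import r, vision, close_job gives the robot as it stands. The module is installed in compiled form; this text tells all that it offers.
- The arm moves only by the shell command python3 -m pendant 'ROWS' [OPENING] [FORCE]. ROWS is text: rows parted by semicolons, each of 6 numbers parted by spaces: the shift along the tool's x, y, z in units of 0.25 m (1.0 is 0.25 m), then the turn, a rotation vector about the tool's x, y, z in units of 1.5 rad (1.0 is 1.5 rad). A call has 1 to 8 rows; each row is the pose to reach, as a shift and turn from the pose commanded when the call began, along the tool's axes at that moment; what a row does not reach only later rows make up. A row lasts 1/10 s, in which the tool goes at most 50 mm and 8.59 degrees, less where a joint would pass 70% of its speed; a pose out of reach is approached as far as the arm can. A call with a number of a shift or a turn outside -1 to 1 is refused whole. A call with a gripper value outside its range is refused whole. OPENING is the gripper command: -1 is shut, 1 is fully open, values between are in proportion, set as the call begins (- or left out, the last holds). The fingers move at their own pace and stop on an object; FORCE is the grip in N (left out, the last holds). Time passes only in rows, so rows that repeat a pose let the fingers close. It gives the time, the measured TCP pose, the force and the opening at its end, in the units of the state.
- r.read_state(): the state, without advancing time (a new reading comes with each control period).
- vision.camera(name): name is "scene" or "top" or "wrist"; returns (picture, depth): 384x512x3 uint8, blue, green, red; 384x512 float32, m along the optical axis (not along the pixel's ray), 0 where there is no reading.
- vision.get_calibration(name): a dict with "camera_matrix" (3x3 intrinsics, pixels), "k1" (the pictures are not rectified: a ray, as slopes to the right and down, at radius r is drawn at 1 + k1 r^2 times it, then the intrinsics apply), "rvec" (rotation vector, rad) and "tvec" (3), from world to camera coordinates, as OpenCV has them. Camera axes: x right, y down, z forward; pixel columns grow to the right and rows downward; lengths in m; the calibration is good to about 2 mm. A picture is of the moment at which its call begins: read the wrist's pose just before it. get_calibration takes no time and is no camera call; for the wrist camera it gives the pose at the moment of the call.
- close_job(): hands the job in, once; it reports no verdict.
The state is a dict: "time": time; "joint_positions": joint angles; "joint_vel": joint speeds; "joint_torque": joint torques, N m; "ee_pos": TCP position; "eef_rot": TCP orientation; "ft_force": force on the tool from outside, world axes, zero at the start; "torque": the same for the moment, N m; "width": finger opening in m.
Only numpy, scipy, OpenCV 4.12 (cv2) and the standard library are available. Lean on these libraries where they do the work, as an engineer would, in place of code of your own. Each camera call takes 0.05 s, during which the arm holds its last target. There are 200 camera calls.

## Task

Lock the gas valve on the pupils' bench: with the fingertips, push the black posts to turn the yellow slotted disc until its slot lines up with the red locking bar, then push the bar by its upright red tab through the slot, fully home against the stop in the dark keeper. Everything is done by pushing: do not lift the bar, and do not disturb the wash bottle, jar, beaker and stopper standing near.

Things in the scene. Friction and masses are not known exactly. Their poses are not given: they have to be found in the camera images.
- plate: Grey valve plate, 130 (x) x 300 (y) x 20 mm, fixed to the bench. Origin: on the bench surface, straight under the disc's axis; the plate reaches from y = -85 to +215 mm. z is up; y runs along the bar's channel; the bar is pushed towards -y. The aluminium channel (40 mm wide, its top 38 mm above the bench) lies from y = +48 to +205 mm; its lips keep the bar captive.
- keeper_stop (a point): Middle of the stop inside the dark steel keeper, where the bar's nose ends: 62 mm along the plate's -y from the disc's axis, 26 mm above the bench. The keeper block is 42 mm wide (x), its top 42 mm above the bench, and reaches from y = -50 to -76 mm of the plate.
- disc (a joint): Turn of the yellow disc about the plate's z, rad, counter-clockwise from above, range -0.35 to 3.49, starts at 0.55 to 2.59. Disc 90 mm across, top 36 mm above the bench, with a slot 26 mm wide right across. At 0, and equally at 3.14, the slot is in line with the bar: either will do. Stiff (0.06 N m, 2 N at a post), stays where left. More than about 0.15 out of line, it blocks the bar.
- post_a (a point): Centre of the top of one black post on the disc: upright, 12 mm diameter, 36 mm tall, its top 72 mm above the bench, 31 mm from the disc's axis, at 90 degrees to the slot. At joint value q its direction from the axis is q counter-clockwise of the plate's x (at 0 it lies on the +x side).
- post_b (a point): Centre of the top of the other, like post, on the opposite side of the disc (plate's -x side at joint value 0).
- bar: Red locking bar, loose but captive in the channel: 20 wide (x) x 126 long (y) x 12 mm high, from y = -62 (round nose) to +64 mm of its origin, which is on its underside, 20 mm above the bench. Axes as the plate's. It starts drawn back, origin 114 to 130 mm along the plate's +y from the disc's axis; fully home, the origin is on the disc's axis. Slides easily (1 N).
- tab (a point): Centre of the upright red tab near the bar's tail, 54 mm along +y from the bar's origin: a plate 32 wide (x) x 10 thick (y) x 36 mm high, from 42 to 78 mm above the bench. Push on its +y face, towards the plate's -y.
- wash_bottle_mid (a point): Middle (70 mm up) of a white wash bottle with blue cap, 64 mm diameter, 200 mm tall with its bent spout. Leave alone.
- jar_mid (a point): Middle (37 mm up) of an amber jar with metal lid, 56 mm diameter, 75 mm tall. Leave alone.
- beaker_mid (a point): Middle (42 mm up) of a glass beaker, 64 mm diameter, 85 mm tall. Leave alone.
- stopper_mid (a point): Middle (14 mm up) of a black rubber stopper, 32 mm diameter, 28 mm tall. Leave alone.
Not all that is in view belongs to the job. Several things have the shape of the bar; the one meant has the colours described above.

How it is judged:
On the way, in this order (a step that is already met when the one before it is completed fails the run):
1. the disc's slot is lined up with the bar (within 0.14 rad) ((value of joint disc between -0.14 and 0.14 rad or value of joint disc between 3.00159 and 3.28159 rad)), for 0.1 s.
2. the bar is through the slot and home in the keeper (within 5 mm) (y of bar in the frame of plate between -0.005 and 0.005 m and x of bar in the frame of plate between -0.006 and 0.006 m and z of bar in the frame of plate below 0.026 m), for 0.2 s.
At the end, for the whole second after the job is handed in: The bar lies through the disc's slot, home within 5 mm of the keeper's stop, down in its channel and at rest; the slot is in line with the bar within 0.14 rad; the robot is clear (all of step 2 and (value of joint disc between -0.14 and 0.14 rad or value of joint disc between 3.00159 and 3.28159 rad) and linear speed of bar below 0.02 m/s); the robot touches nothing.
It fails at once if the bar is lifted (10 mm or more) (z of bar in the frame of plate above 0.03 m).
It fails at once if the wash bottle, jar, beaker or stopper is moved more than 20 mm or tipped (distance of any of wash_bottle_mid, jar_mid, beaker_mid, stopper_mid from where it was at the start of the episode above 0.02 m or angle between any of wash_bottle_mid, jar_mid, beaker_mid, stopper_mid's own z axis and vertical above 0.3 rad).
It also fails if it takes over 43 s, if anything falls off the work surface, if the arm or the gripper's body presses on something with over 40 N, if the wrist force passes 120 N, or if a joint passes its speed limit or range.

## Working session

There is one attempt and no reset: what is moved stays moved. The work goes in short steps, Python scripts to look and compute and a shell command to move; the robot and the scene stay as the last step left them, time stands still between calls to the robot, and variables do not carry over. Pictures are saved under pics/ and viewed, about 8 in all and at most 12, crops included, and the job is handed in when it is done.

```bash
mkdir -p pics; cat > h.py <<'E'
import numpy as np, cv2
from bench import r, vision
def cal(n):
    c=vision.get_calibration(n); K=np.array(c["camera_matrix"],float); R=cv2.Rodrigues(np.array(c["rvec"],float))[0]
    return K,float(c["k1"]),R,np.array(c["tvec"],float).ravel()
def ray(c,u,v):
    K,k,R,t=c; x=(u-K[0,2])/K[0,0]; y=(v-K[1,2])/K[1,1]
    rd=np.hypot(x,y); q=rd
    for _ in range(20): q=rd/(1+k*q*q)
    s=q/rd if rd>0 else 1
    return R.T@np.array([x*s,y*s,1]), -R.T@t
def at_z(c,u,v,z):
    d,o=ray(c,u,v); return o+d*(z-o[2])/d[2]
def proj(c,p):
    K,k,R,t=c; q=R@np.asarray(p)+t; x,y=q[:2]/q[2]; s=1+k*(x*x+y*y)
    return np.array([K[0,0]*x*s+K[0,2],K[1,1]*y*s+K[1,2]])
E
python3 - <<'E'
from h import *
s=r.read_state(); print(s["time"],s["ee_pos"],s["eef_rot"],s["width"])
ims=[]
for n in("scene","top"):
    p,d=vision.camera(n); cv2.imwrite(f"pics/{n}.png",p); np.save(f"pics/{n}.npy",d); c=cal(n); print(n,c[0][0,0],c[1],-c[2].T@c[3])
a=cv2.imread("pics/top.png"); cv2.imwrite("pics/top1.png",cv2.resize(a,(800,600),interpolation=cv2.INTER_CUBIC))
E
```

```text
0.0 [ 0.27888077 -0.55890733  0.22175878] [-0.68812149 -0.16265215  0.68839214 -0.16170762] 0.08691962289639227
scene 492.77582344789306 0.04196494414808641 [1.02671114 0.5625052  0.87169593]
top 491.8764797548552 0.07028784511872871 [0.3513648  0.01778082 1.27541158]
```

View pics/top1.png

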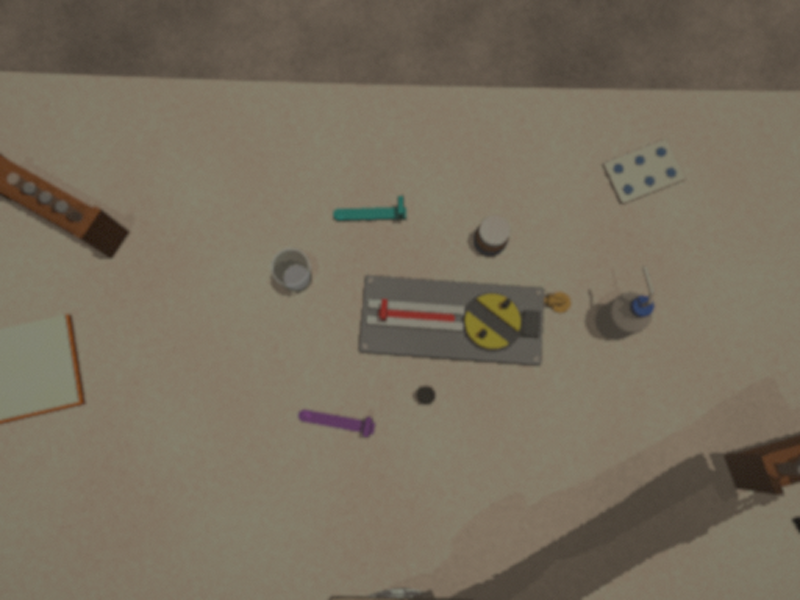

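View pics/scene.png

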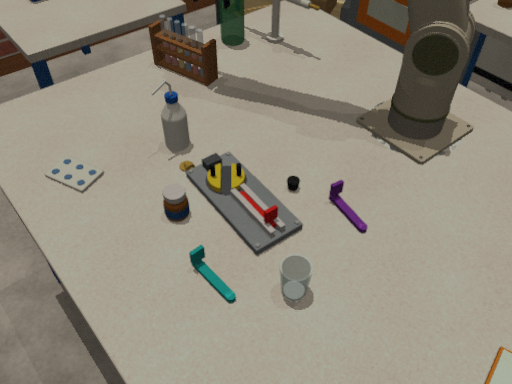

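The top view shows the plate with its channel, red bar and yellow disc (disc at about 493,321, tab at 383,310 on the enlarged picture). Three things are bar-shaped: red in the channel (415,314), teal (370,213) and purple (337,421). Red in the channel fits the description. I'll confirm with an enlarged crop.

```bash
python3 - <<'E'
from h import *
a=cv2.imread("pics/top.png")[165:245,220:360]; cv2.imwrite("pics/crop1.png",cv2.resize(a,None,fx=5.7,fy=5.7,interpolation=cv2.INTER_CUBIC))
c=cal("top"); S=1.5625
for n,u,v,z in [("c1",367,276,.02),("c2",544,288,.02),("c3",541,363,.02),("c4",360,352,.02),("jar",491,230,.075),("bottlecap",642,306,.17),("beaker",291,265,.085),("stopper",425,394,.028)]:
    print(n,at_z(c,u/S,v/S,z).round(4))
E
```

```text
c1 [0.6198 0.0703 0.02  ]
c2 [ 0.6065 -0.2248  0.02  ]
c3 [ 0.4813 -0.2184  0.02  ]
c4 [0.4923 0.0779 0.02  ]
jar [ 0.6888 -0.1298  0.075 ]
bottlecap [ 0.5526 -0.3374  0.17  ]
beaker [0.6208 0.1883 0.085 ]
stopper [ 0.426  -0.0294  0.028 ]
```

View pics/crop1.png

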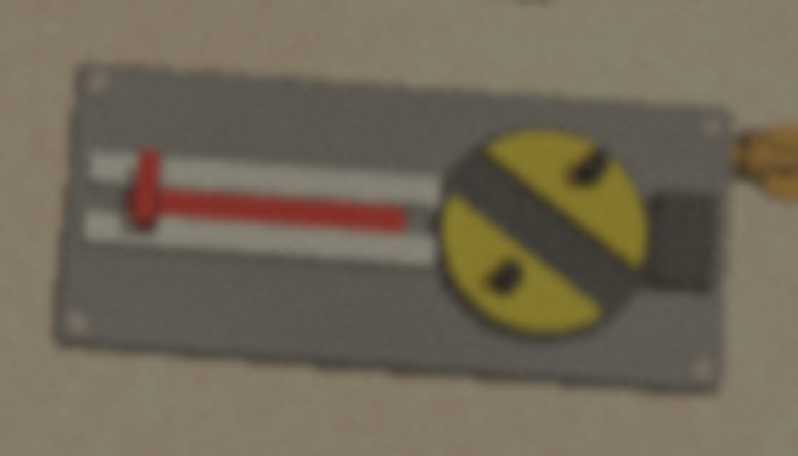

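The crop confirms the red bar in the channel. Disc centre is at about (545,230), the slot runs (470,170)–(625,295), posts are at (590,168) and (505,277), and the tab is at (147,185).

```bash
python3 - <<'E'
from h import *
c=cal("top")
P=lambda u,v,z: at_z(c,220+u/5.7-.4,165+v/5.7-.4,z)
cs=[P(80,65,.02),P(731,107,.02),P(716,390,.02),P(56,345,.02)]
m=np.array([[65,215],[65,-85],[-65,-85],[-65,215]])/1000
w=np.array(cs)[:,:2]; H=(m-m.mean(0)).T@(w-w.mean(0)); U,_,V=np.linalg.svd(H); Rp=V.T@U.T
o=w.mean(0)-Rp@m.mean(0); yaw=np.arctan2(Rp[1,0],Rp[0,0]); print("plate",o,yaw)
print("disc c",P(545,230,.036))
for n,u,v,z in[("s1",470,170,.036),("s2",625,295,.036),("pb",600,158,.072),("pa",515,267,.072),("tab",150,155,.078),("nose",405,219,.032)]:
    print(n,(Rp.T@(P(u,v,z)[:2]-o)).round(4))
from scipy.spatial.transform import Rotation as T
s=r.read_state(); print(T.from_quat(s["eef_rot"]).as_matrix().round(3))
E
```

```text
plate [ 0.5476908 -0.1363964] -0.04556644418542521
disc c [ 0.54759375 -0.13732078  0.036     ]
s1 [0.0248 0.0339]
s2 [-0.0268 -0.0378]
pb [ 0.0275 -0.0191]
pa [-0.0231  0.0155]
tab [0.0141 0.1767]
nose [0.0012 0.0615]
[[-0.001  0.446 -0.895]
 [ 0.001 -0.895 -0.446]
 [-1.    -0.001  0.   ]]
```

```bash
python3 -m pendant '0 -0.315 -0.43 0 0 0;0 -0.63 -0.86 0 0 0;0 -0.63 -0.86 0 0 0;0 -0.63 -0.86 0 0 0;0 -0.63 -0.86 0 0 0;0 -0.63 -0.86 0 0 0' -1 20
python3 -m pendant '0 -0.315 -0.43 -0.1 0 0;0.1 -0.63 -0.86 -0.3 0 0;0.25 -0.63 -0.86 -0.709 0 0;0.25 -0.63 -0.86 -0.709 0 0;0.25 -0.63 -0.86 -0.709 0 0;0.25 -0.63 -0.86 -0.709 0 0;0.25 -0.63 -0.86 -0.709 0 0;0.25 -0.63 -0.86 -0.709 0 0'
cat >> h.py <<'E'
from scipy.spatial.transform import Rotation as T
O=np.array([.5477,-.1368]); YAW=-.0456
def plate(p):
    c,s=np.cos(YAW),np.sin(YAW); d=np.asarray(p)[:2]-O; return np.array([c*d[0]+s*d[1],-s*d[0]+c*d[1]])
def look(name):
    s=r.read_state(); c=cal("wrist"); p,d=vision.camera("wrist"); cv2.imwrite(f"pics/{name}.png",p); np.savez(f"pics/{name}.npz",K=c[0],k=c[1],R=c[2],t=c[3])
def load(name):
    z=np.load(f"pics/{name}.npz"); return z["K"],float(z["k"]),z["R"],z["t"]
def st():
    s=r.read_state(); M=T.from_quat(s["eef_rot"]).as_matrix()
    print("t",s["time"],"plate xy",plate(s["ee_pos"]).round(4),"z",round(s["ee_pos"][2],4),"f",np.round(s["ft_force"],1),"w",round(s["width"],4)); print("tool y in plate deg",np.degrees(np.arctan2(M[1,1],M[0,1])-YAW).round(2))
E
python3 -c "
from h import *
st(); look('w1')"
```

```text
time: 0.7
ee_pos: [0.4037, -0.317, 0.2226]
eef_rot: [0.688, 0.165, -0.687, 0.164]
ft_force: [-0.5, 0.3, -1.0]
width: 0.0467
time: 1.5
ee_pos: [0.523, -0.0846, 0.1594]
eef_rot: [-0.51, -0.49, 0.51, -0.489]
ft_force: [0.6, -0.5, 0.5]
width: 0.0006
t 1.5 plate xy [-0.027  0.051] z 0.1594 f [ 0.6 -0.5  0.5] w 0.0006
tool y in plate deg 0.32
```

View pics/w1.png

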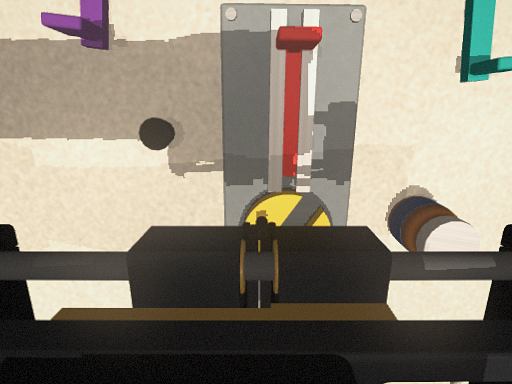

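The wrist view shows the plate's far end at (221,4)–(366,6), the tab top at (300,33) and the yellow disc partly hidden behind the fingers. I'll check the plate pose from it.

```bash
python3 -c "
from h import *
c=load('w1')
for n,u,v,z in [('cL',221,4,.02),('cR',366,6,.02),('chanL',272,10,.038),('chanR',319,10,.038),('tabtopL',278,29,.078),('tabtopR',322,29,.078),('bar mid',290,100,.032),('bar nose',288,176,.032),('disc far',287,192,.036),('disc r',329,222,.036),('disc l',245,222,.036)]: print(n,plate(at_z(c,u,v,z)).round(4))
"
```

```text
cL [-0.0601  0.2134]
cR [0.0677 0.2128]
chanL [-0.0158  0.2038]
chanR [0.0233 0.2041]
tabtopL [-0.0127  0.18  ]
tabtopR [0.0192 0.1803]
bar mid [0.002  0.1323]
bar nose [0.0024 0.0618]
disc far [0.0016 0.0468]
disc r [0.0443 0.0162]
disc l [-0.0393  0.0157]
```

```bash
python3 -m pendant '0.2 0 0 0 0 0;0.4 0 0 0 0 0;0.43 0 0 0 0 0;0.43 0 0 0 0 0'
python3 -m pendant '0 0 0.03 0 0 0;0 0 0.06 0 0 0;0 0 0.09 0 0 0;0 0 0.11 0 0 0;0 0 0.11 0 0 0'
python3 -c "
from h import *
st(); look('w2')
p,d=vision.camera('top'); cv2.imwrite('pics/t2.png',p); a=p[165:245,260:360]
b=cv2.imread('pics/w2.png')[120:300,150:400]
a=cv2.resize(a,(600,480),interpolation=cv2.INTER_CUBIC); cv2.imwrite('pics/t2c.png',a)"
```

```text
time: 1.95
ee_pos: [0.5224, -0.0859, 0.0523]
eef_rot: [-0.511, -0.489, 0.512, -0.487]
ft_force: [-0.6, -0.2, 1.3]
width: 0.0007
time: 2.45
ee_pos: [0.5214, -0.1138, 0.0536]
eef_rot: [-0.511, -0.488, 0.512, -0.488]
ft_force: [-4.6, 1.2, 0.3]
width: 0.0005
t 2.45 plate xy [-0.0273  0.0218] z 0.0536 f [-4.6  1.2  0.3] w 0.0005
tool y in plate deg -0.03
```

View pics/w2.png

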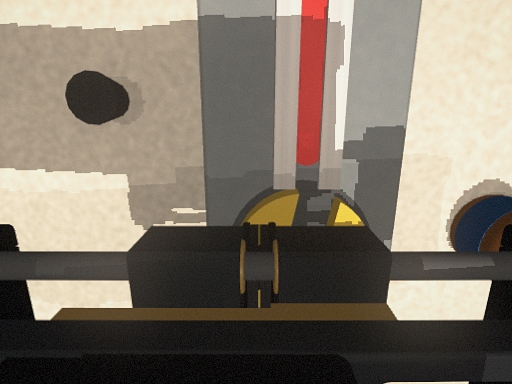

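The wrist view shows the slot now nearly in line with the bar: left edge about (299,190)–(295,225), right edge about (337,200)–(332,225). Next is a look at the top-view crop, plus the angle of the edges.

```bash
python3 -c "
from h import *
c=load('w2')
f=lambda u,v,z=.036: plate(at_z(c,u,v,z))
for a,b in [((299,190),(295,225)),((337,200),(332,225)),((274,100),(274,185)),((301,50),(298,155))]:
    z=.036 if a[1]>180 else .038 if a[0]==274 else .032
    p,q=f(*a,z),f(*b,z); print(p.round(4),q.round(4),np.arctan2(q[0]-p[0],-(q[1]-p[1])).round(3))
b=cv2.imread('pics/w2.png')[130:230,220:390]; cv2.imwrite('pics/w2c.png',cv2.resize(b,None,fx=3.5,fy=3.5,interpolation=cv2.INTER_CUBIC))
a=cv2.imread('pics/w2c.png'); t=cv2.imread('pics/t2c.png')[:,:]; t=cv2.resize(t,(595,476)); 
cv2.imwrite('pics/c3.png',cv2.resize(np.vstack([a,t[100:,:][:250]]),(595,600)))"
```

```text
[-0.0015  0.0467] [-0.0032  0.024 ] -0.076
[0.0222 0.0404] [0.0201 0.024 ] -0.124
[-0.0175  0.0992] [-0.0169  0.0504] 0.013
[-0.0025  0.1261] [-0.0023  0.0676] 0.005
```

View pics/c3.png

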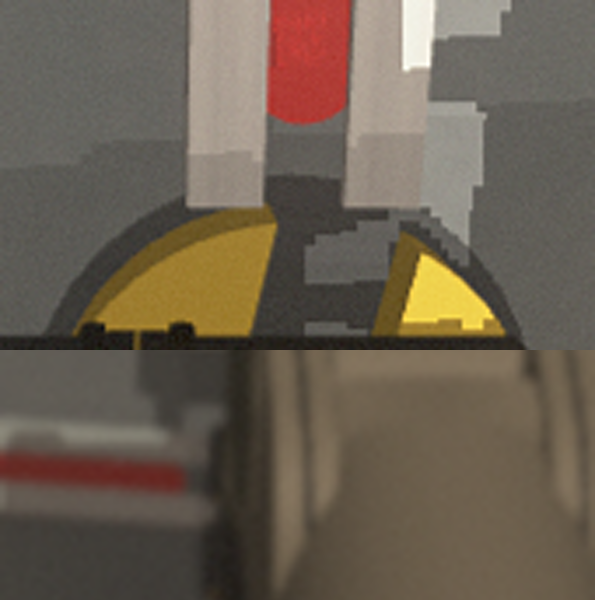

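```bash
python3 -m pendant '0 0 0.012 0 0 0;0 0 0.024 0 0 0;0 0 0.024 0 0 0;0 0 0.024 0 0 0'
python3 -c "
from h import *
c=load('w2')
f=lambda u,v,z=.036: plate(at_z(c,u,v,z))
for a,b in [((298.9,194.3),(291.4,225.7)),((340,202),(333.7,225.7))]:
    p,q=f(*a),f(*b); print(np.arctan2(q[0]-p[0],-(q[1]-p[1])).round(3))
st(); look('w4')
b=cv2.imread('pics/w4.png')[130:230,220:390]; cv2.imwrite('pics/w4c.png',cv2.resize(b,None,fx=4.5,fy=4.5,interpolation=cv2.INTER_CUBIC))"
```

```text
time: 2.95
ee_pos: [0.521, -0.1191, 0.0529]
eef_rot: [-0.511, -0.489, 0.511, -0.488]
ft_force: [-5.9, 3.0, 1.7]
width: 0.0002
-0.193
-0.183
t 2.95 plate xy [-0.0275  0.0164] z 0.0529 f [-5.9  3.   1.7] w 0.0002
tool y in plate deg 0.03
```

View pics/w4c.png

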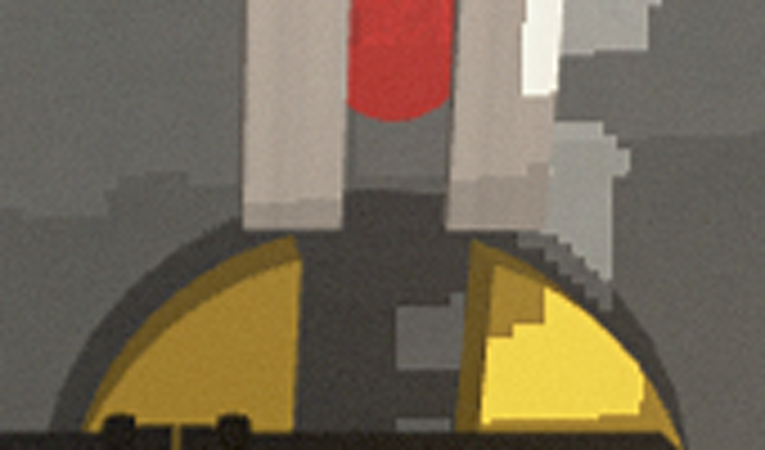

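The slot edges, left (301,260)–(294,430) and right (492,265)–(481,425), now run parallel to the channel edges, so the disc is in line. Next I back off, rise, and go behind the tab.

```bash
python3 -m pendant '0 -0.02 -0.04 0 0 0;0 -0.02 -0.05 0 0 0;-0.16 -0.02 -0.05 0 0 0;-0.32 -0.02 -0.05 0 0 0;-0.32 -0.02 -0.05 0 0 0'
python3 -m pendant '0 0.03 -0.2 0 0 0;0 0.08 -0.4 0 0 0;0 0.138 -0.6 0 0 0;0 0.138 -0.72 0 0 0;0 0.138 -0.72 0 0 0'
python3 -c "
from h import *
st(); look('w5')
p,d=vision.camera('top'); a=p[165:245,220:360]; cv2.imwrite('pics/t5.png',cv2.resize(a,None,fx=5.7,fy=5.7,interpolation=cv2.INTER_CUBIC))"
```

```text
time: 3.5
ee_pos: [0.5208, -0.1063, 0.1383]
eef_rot: [0.513, 0.486, -0.509, 0.492]
ft_force: [0.6, 0.8, -0.3]
width: 0.0005
time: 4.0
ee_pos: [0.5598, 0.0789, 0.133]
eef_rot: [0.51, 0.491, -0.508, 0.49]
ft_force: [0.5, -0.2, -0.8]
width: 0.0003
t 4.0 plate xy [0.0022 0.216 ] z 0.133 f [ 0.5 -0.2 -0.8] w 0.0003
tool y in plate deg 0.53
```

View pics/t5.png

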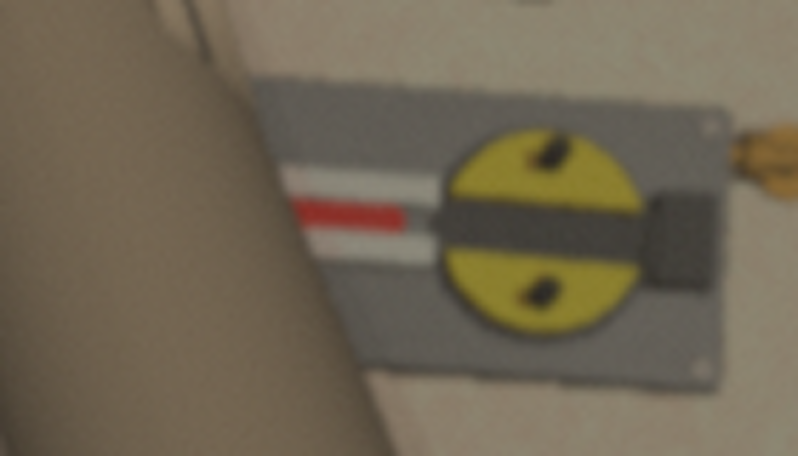

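The top view shows the slot (445–640, about 225) lined up with the bar and keeper. Now down behind the tab and push.

```bash
python3 -m pendant '0.1 0 0 0 0 0;0.2 0 0 0 0 0;0.3 0 0 0 0 0;0.3 0 0 0 0 0;0.3 0 0 0 0 0'
python3 -m pendant '0 0 0.04 0 0 0;0 0 0.08 0 0 0;0 0 0.13 0 0 0;0 0 0.18 0 0 0;0 0 0.23 0 0 0;0 0 0.28 0 0 0;0 0 0.28 0 0 0'
python3 -c "
from h import *
st()"
```

```text
time: 4.6
ee_pos: [0.5599, 0.071, 0.0581]
eef_rot: [-0.511, -0.488, 0.511, -0.488]
ft_force: [0.2, -0.4, 1.1]
width: 0.0006
time: 5.3
ee_pos: [0.5565, -0.0008, 0.0574]
eef_rot: [-0.511, -0.488, 0.512, -0.488]
ft_force: [-0.3, -0.2, -0.6]
width: 0.0007
t 5.3 plate xy [0.0026 0.1363] z 0.0574 f [-0.3 -0.2 -0.6] w 0.0007
tool y in plate deg -0.12
```

```bash
python3 -m pendant '0 0 0.04 0 0 0;0 0 0.08 0 0 0;0 0 0.12 0 0 0;0 0 0.16 0 0 0;0 0 0.2 0 0 0;0 0 0.23 0 0 0;0 0 0.23 0 0 0'
python3 -m pendant '0 0 0.01 0 0 0;0 0 0.02 0 0 0;0 0 0.03 0 0 0;0 0 0.04 0 0 0;0 0 0.04 0 0 0'
python3 -c "
from h import *
st();look('w6')"
```

```text
time: 6.0
ee_pos: [0.5539, -0.057, 0.0575]
eef_rot: [-0.511, -0.488, 0.512, -0.488]
ft_force: [0.3, 0.5, -0.7]
width: 0.0004
time: 6.5
ee_pos: [0.5536, -0.0656, 0.0575]
eef_rot: [-0.511, -0.489, 0.511, -0.489]
ft_force: [-0.4, -0.2, -0.3]
width: 0.0006
t 6.5 plate xy [0.0027 0.0714] z 0.0575 f [-0.4 -0.2 -0.3] w 0.0006
tool y in plate deg 0.05
```

View pics/w6.png

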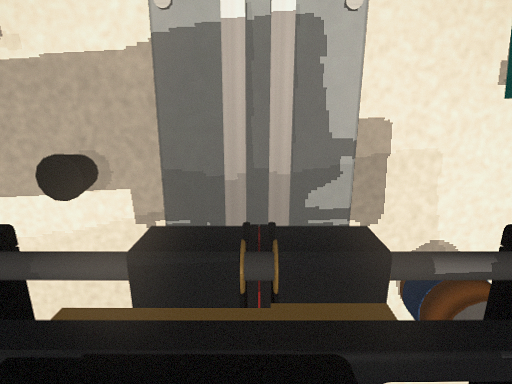

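The channel is empty now, (245–270, 10–225), so the bar has gone with the finger. There is no stop force yet, so I push on in small steps.

```bash
python3 -m pendant '0 0 0.006 0 0 0;0 0 0.012 0 0 0;0 0 0.018 0 0 0;0 0 0.018 0 0 0'
python3 -m pendant '0 0 0.006 0 0 0;0 0 0.012 0 0 0;0 0 0.012 0 0 0;0 0 0.012 0 0 0'
python3 -c "
from h import *
st()"
```

```text
time: 6.95
ee_pos: [0.5537, -0.0683, 0.0577]
eef_rot: [0.511, 0.489, -0.51, 0.489]
ft_force: [1.2, 5.3, 1.1]
width: 0.0002
time: 7.35
ee_pos: [0.5541, -0.0686, 0.0582]
eef_rot: [0.512, 0.49, -0.509, 0.489]
ft_force: [0.4, 13.3, 3.1]
width: 0.0001
t 7.35 plate xy [0.0033 0.0684] z 0.0582 f [ 0.4 13.3  3.1] w 0.0001
tool y in plate deg 0.25
```

The finger met the stop at plate y = 0.0684 against a predicted 0.0685, with the force rising to 13 N. I back off, rise and check.

```bash
python3 -m pendant '0 0 -0.04 0 0 0;0 0 -0.1 0 0 0;-0.15 0 -0.1 0 0 0;-0.3 0 -0.1 0 0 0;-0.45 0 -0.3 0 0 0;-0.5 0 -0.5 0 0 0;-0.5 0 -0.6 0 0 0;-0.5 0 -0.6 0 0 0'
python3 -m pendant '0 0 0 0 0 0;0 0 0 0 0 0'
python3 -c "
from h import *
st(); look('w7')
p,d=vision.camera('top'); a=p[165:245,220:360]; cv2.imwrite('pics/t7.png',cv2.resize(a,None,fx=5.7,fy=5.7,interpolation=cv2.INTER_CUBIC))"
```

```text
time: 8.15
ee_pos: [0.5595, 0.0845, 0.1839]
eef_rot: [0.51, 0.491, -0.508, 0.491]
ft_force: [-1.0, -0.9, 0.1]
width: 0.0009
time: 8.35
ee_pos: [0.5598, 0.076, 0.182]
eef_rot: [-0.511, -0.488, 0.512, -0.488]
ft_force: [0.5, -0.7, -0.3]
width: 0.0003
t 8.35 plate xy [0.0024 0.2131] z 0.182 f [ 0.5 -0.7 -0.3] w 0.0003
tool y in plate deg -0.01
```

View pics/t7.png

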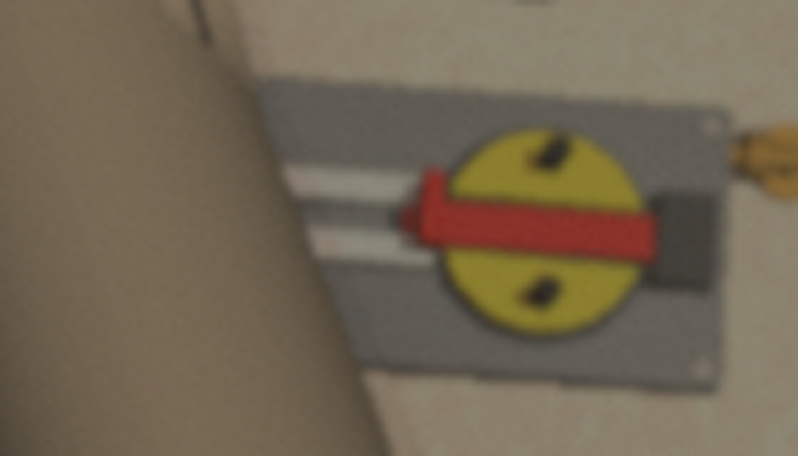

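```bash
python3 - <<'E'
from h import *
c=cal("top")
for n,u,v,z in[("tab top",434,180,.078),("tabtop -y edge",446,180,.078),("slot-bar end at keeper",657,237,.032),("keeper face",655,200,.042)]: print(n,plate(at_z(c,220+u/5.7-.4,165+v/5.7-.4,z)).round(4))
from bench import close_job
print(close_job())
E
```

```text
tab top [0.0116 0.0534]
tabtop -y edge [0.012  0.0482]
slot-bar end at keeper [ 0.0009 -0.0512]
keeper face [ 0.0159 -0.0481]
the job is handed in; nothing more can be done
None
```

I turned the yellow disc to about 3.14 rad by pushing one black post with the shut fingertips. I then pushed the red bar by its tab through the slot to the stop in the keeper, and handed the job in.

- **Bar home:** the finger met the stop at plate y = 68.4 mm, against 68.5 mm expected, and the push force rose to 13 N. In the last top view the tab measured 53.4 mm along plate y, against 54 mm when fully home.
- **Disc in line:** the slot edges ran parallel to the channel, about 0.01 rad off by the wrist view, and still looked lined up in the last top view.
- **Robot clear:** it had backed off to z = 0.18 m, with only noise-level force readings. The clock stood at about 8.4 s of the 43 s allowed.
- **Side force:** while turning the disc I read about 6 N sideways on the fingers, which I could not explain. It was gone once I backed off.
- **Plate position:** the top and wrist cameras disagreed by about 2–3 mm, and this caused no trouble.
- **Not measured:** I planned the moves to clear the wash bottle, jar, beaker and stopper, but did not re-measure where they stand. I saw no sign of touching any of them.

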